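# Zero the balance, then peel a weighing tray off the stack and present it

### The arm

A 6-joint arm with a two-finger parallel gripper is mounted at the origin on the work surface. World frame = base frame: x ahead of the robot, y to its left, z up, the work surface at z = 0. Lengths are in m, angles in rad, forces in N, time in s.
With the tool pointing down it reaches from about 0.375 to 0.9 m from the base axis. Payload 3.1 kg.
Tool frame: the origin (TCP) lies midway between the tips of the shut fingers; the grasp point (between the pads) lies 19 mm behind it; x points along the fingers, z is the direction in which the jaws open and shut, and the axes are right-handed (so a half turn about x gives the same grasp; the last joint's range is limited). The gripper opens to 87 mm and grips with 3 to 60 N. Pads are 19 mm wide; open, the fingers measure 117 mm over their backs; the gripper's body (75 mm by 190 mm) begins 51 mm behind the grasp point.
Start: joints at [-1.474, 0.527, 1.433, -0, 1.181, -0.178], TCP at [0.17, -0.601, 0.223] pointing down, gripper open.
Joint ranges: [-3.08, 3.08], [-0.75, 2.2], [0.22, 2.44], [-1.43, 4.57], [0, 2.65], [-2.85, 2.85]. Speed limits (rad/s): [2.79, 2.79, 3.14, 3.14, 3.14, 3.14].

### API

Orientations are given as a unit quaternion [x, y, z, w].
In Python, from rig import readout, imaging, robot gives the robot as it stands. The module is installed in compiled form; this text tells all that it offers.
- The arm moves only by the tool play_rows, never from a script. Its argument "rows" is text: rows parted by semicolons, each of 7 numbers parted by spaces: the turn, a rotation vector about the tool's x, y, z in rad, then the shift along the tool's x, y, z in mm, then the closure, from 0 (fully open) to 1 (shut). In form: ax ay az tx ty tz gripper; .... A call has 1 to 8 rows; each row shifts and turns the commanded pose from where the row before left it, along the tool's axes as they then stand; what a row does not reach is not made up. A row lasts 1/12 s, in which the tool goes at most 41.7 mm and 7.16 degrees, less where a joint would pass 70% of its speed; a pose out of reach is approached as far as the arm can. A call with a gripper value outside its range is refused whole. The fingers move at their own pace and stop on an object; "squeeze" is the grip in N (left out, the last holds). Time passes only in rows, so rows that do not move let the fingers close. It gives the time, the measured TCP pose, the force and the opening at its end, in the units of the state.
- readout.get_obs(): the state, without advancing time (a new reading comes with each control period).
- imaging.camera(name): name is "side" or "top"; returns the picture (480x640x3 uint8, blue, green, red); there is no depth.
- imaging.camera_info(name): a dict with "K" (3x3 intrinsics, pixels), "k1" (the pictures are not rectified: a ray, as slopes to the right and down, at radius r is drawn at 1 + k1 r^2 times it, then the intrinsics apply), "world_to_cam" (4x4, takes a point from world to camera coordinates). Camera axes: x right, y down, z forward; pixel columns grow to the right and rows downward; lengths in m; the calibration is good to about 2 mm. A picture is of the moment at which its call begins. camera_info takes no time and is no camera call.
- robot.hand_in(): hands the job in, once; it reports no verdict.
The state is a dict: "time": time; "q": joint angles; "joint_velocities": joint speeds; "joint_torque": joint torques, N m; "position": TCP position; "tool_rot": TCP orientation; "ft_force": force on the tool from outside, world axes, zero at the start; "moment": the same for the moment, N m; "grip_width": finger opening in m.
Only numpy, scipy, OpenCV 4.12 (cv2) and the standard library are available. Lean on these libraries where they do the work, as an engineer would, in place of code of your own. Each camera call takes 0.05 s, during which the arm holds its last target. There are 200 camera calls.

### The job

Get the bench balance ready by pressing its keys one at a time, letting each come back up: green (on), then blue (grams), then red (zero). Then free the top tray, which sticks to the nested stack, by lifting the corner with the yellow tab first while its opposite corner stays down; leave the other trays standing where they are, and do not disturb the glassware. Finish while still holding the tray still, right way up and about level, centred a hand's breadth or less above the empty weighing pan without touching the balance.

Things in the scene. Friction and masses are not known exactly. Their poses are not given: they have to be found in the camera images.
- balance: white bench balance with a blue stripe, 320 (x) x 220 (y) mm; origin on the bench under its middle, z up. Its low front (-x end) carries three keys in a row along y on a deck 42 mm high; the rear (+x) part is 62 mm high and carries the pan. Fixed; its place and yaw vary
- pan (a point): centre of the top face of the steel weighing pan, 170 (x) x 180 (y) mm, 50 mm to +x of the balance's middle, 76 mm above the bench; axes as the balance's
- key_green_top (a point): centre of the top of the green key (the middle one), a round spring key 24 mm across whose top stands 22 mm above the balance's low front deck when up; 55 mm from its neighbour(s), centre to centre
- key_blue_top (a point): centre of the top of the blue key (at the balance's +y end of the row), a round spring key 24 mm across whose top stands 22 mm above the balance's low front deck when up; 55 mm from its neighbour(s), centre to centre
- key_red_top (a point): centre of the top of the red key (at the balance's -y end of the row), a round spring key 24 mm across whose top stands 22 mm above the balance's low front deck when up; 55 mm from its neighbour(s), centre to centre
- key_green (a joint): travel of the green key, 0 up to 0.006 m fully down; it counts as pressed beyond 0.004 m; about 1.5 N to start, 5 N to push it fully down; springs back when let go
- key_blue (a joint): travel of the blue key, 0 up to 0.006 m fully down; it counts as pressed beyond 0.004 m; about 1.5 N to start, 5 N to push it fully down; springs back when let go
- key_red (a joint): travel of the red key, 0 up to 0.006 m fully down; it counts as pressed beyond 0.004 m; about 1.5 N to start, 5 N to push it fully down; springs back when let go
- stack: lower steel trays stuck together, on a heavy foot, loose, 2.2 kg, 150 (x) x 110 (y) mm; origin on the bench under the middle, z up; rim top at 44 mm. Mid-side on each side is a black sprung catch 20 mm wide, out to 13 mm past the rim, 58 mm high; its round nose overhangs the top tray's rim by 2 mm, snapping aside at about 2 N of lift. Lifting the tab takes 3 to 7 N; at 11 N the stack tips
- stack_rim (a point): middle of the stack at the level of its rim top, on which the underside of the top tray's rim rests; axes as the stack's
- tray: top steel tray, about 0.12 kg, 150 (x) x 110 (y) x 13 mm, rim 3 mm thick, nested 10 mm into the stack with 4 mm of play; origin at the centre of its underside (34 mm up when nested), z up out of the tray. An upright yellow tab stands on the rim at the (-x, +y) corner: 10 mm thick, 26 mm long along the diagonal, 80 mm from the tray's middle, its top 40 mm above the rim's top face
- tray_tab (a point): point in the middle of the tab's thickness and length, 12 mm below its top and 28 mm above the rim's top face, good to pinch across the 10 mm thickness (horizontally at right angles to the line from point tray_far to point tray_near); the catches stand 11 mm above the rim's top face
- tray_near (a point): the tab corner of the tray: outer corner of the rim, on its underside (tray frame -75, +55, 10 mm)
- tray_far (a point): the opposite corner of the rim, on its underside (tray frame +75, -55, 10 mm), which stays down at first and about which the tray tips up
- amber: loose amber glass bottle with black cap, 36 mm across, 85 mm tall, standing beyond the stack; origin under its middle; leave alone
- beaker: loose glass beaker, 68 mm across, 85 mm tall, beyond the stack; origin under its middle; leave alone
- vial: loose small amber vial, 26 mm across, 55 mm tall, on the robot's side of the stack; origin under its middle; leave alone
Not all that is in view belongs to the job. Leave any brown or purple look-alike of the tray alone. What is shaped like the stack but pink or turquoise is not meant.

How it is judged:
On the way, in this order (a step that is already met when the one before it is completed fails the run):
1. the green key is pressed, alone (value of joint key_green above 0.004 m and value of joint each of key_blue, key_red below 0.002 m), for 0.05 s.
2. then the blue key, alone (value of joint key_blue above 0.004 m and value of joint each of key_green, key_red below 0.002 m), for 0.05 s.
3. then the red key, alone (value of joint key_red above 0.004 m and value of joint each of key_green, key_blue below 0.002 m), for 0.05 s.
4. the tab corner of the top tray is up at least 12 mm while the opposite corner is still down within 6 mm and the stack stands (z of tray_near in the frame of stack_rim above 0.012 m and z of tray_far in the frame of stack_rim below 0.006 m and distance of stack from where it was at the start of the episode below 0.025 m and angle between stack's own z axis and vertical below 0.05 rad and height (world z) of stack below 0.004 m), for 0.1 s.
5. the whole tray is clear of the stack (z of each of tray_near, tray_far in the frame of stack_rim above 0.02 m), for 0.1 s.
At the end, for the whole second after the job is handed in: Tray held still in the fingers, within 17 degrees of level, its middle within 40 mm of the pan's centre, its underside 5 to 120 mm above the pan, touching neither balance nor stack; keys all up; other trays stand within 25 mm of their start, tipped under 3 degrees (horizontal distance between tray and pan below 0.04 m and z of tray in the frame of pan between 0.005 and 0.12 m and angle between tray's own z axis and vertical below 0.3 rad and contact force between the fingers and tray above 1 N and contact force between tray and balance below 0.1 N and contact force between tray and stack below 0.1 N and linear speed of tray below 0.03 m/s and distance of stack from where it was at the start of the episode below 0.025 m and angle between stack's own z axis and vertical below 0.05 rad and height (world z) of stack below 0.004 m and value of joint each of key_green, key_blue, key_red below 0.002 m); the arm keeps its last pose, push and grip.
It fails at once if two keys are down together (value of joint each of key_green, key_blue above 0.003 m or value of joint each of key_green, key_red above 0.003 m or value of joint each of key_blue, key_red above 0.003 m).
It fails at once if the stack is dragged or lifted away with the tray (distance of stack from where it was at the start of the episode above 0.03 m or angle between stack's own z axis and vertical above 0.15 rad).
It fails at once if glassware is pushed along or knocked over (distance of any of amber, beaker, vial from where it was at the start of the episode above 0.02 m or angle between any of amber, beaker, vial's own z axis and vertical above 0.3 rad).
It also fails if it takes over 67 s, if anything falls off the work surface, if the arm or the gripper's body presses on something with over 40 N, if the wrist force passes 120 N, or if a joint passes its speed limit or range.

## Working session

There is one attempt and no reset: what is moved stays moved. The work goes in short steps, Python scripts to look and compute and a tool call to move; the robot and the scene stay as the last step left them, time stands still between calls to the robot, and variables do not carry over. Pictures are saved under pics/ and viewed, about 8 in all and at most 12, crops included, and the job is handed in when it is done.

Besides the shell and the picture viewer there is one more tool, called after "Request:" as name(argument=value, ...) on one line, values as JSON. play_rows: Moves the arm, as the interface text tells. Its arguments: {"type":"object","properties":{"rows":{"type":"string"},"squeeze":{"type":"number"}},"required":["rows"]}

```bash
mkdir -p pics; cat > h.py <<'E'
import numpy as np, cv2
from rig import readout, imaging, robot
from scipy.spatial.transform import Rotation as R
def cam(n):
    i=imaging.camera_info(n); return np.array(i['K'],float),float(i['k1']),np.array(i['world_to_cam'],float)
def ray(n,px):
    K,k1,T=cam(n); d=np.array([k1,0,0,0,0][:1]+[0]*4,float)
    u=cv2.undistortPoints(np.array([[px]],float),K,d)[0,0]
    Rm,t=T[:3,:3],T[:3,3]
    return -Rm.T@t, Rm.T@np.array([u[0],u[1],1.])
def onplane(n,px,z):
    o,d=ray(n,px); return o+d*(z-o[2])/d[2]
def two(p1,p2):
    (o1,d1),(o2,d2)=ray('top',p1),ray('side',p2)
    s=np.linalg.lstsq(np.c_[d1,-d2],o2-o1,rcond=None)[0]
    a,b=o1+s[0]*d1,o2+s[1]*d2; return (a+b)/2,np.linalg.norm(a-b)
def proj(n,P):
    K,k1,T=cam(n); P=np.atleast_2d(P)
    return cv2.projectPoints(P.astype(float),cv2.Rodrigues(T[:3,:3])[0],T[:3,3],K,np.array([k1,0,0,0,0]))[0][:,0]
def blobs(im,lo,hi,amin=20):
    m=cv2.inRange(cv2.cvtColor(im,cv2.COLOR_BGR2HSV),np.array(lo),np.array(hi))
    n,l,s,c=cv2.connectedComponentsWithStats(m)
    return [(c[i].round(1).tolist(),s[i].tolist()) for i in range(1,n) if s[i][4]>=amin]
E
python3 - <<'E'
from h import *
for n in('top','side'):
    im=imaging.camera(n); cv2.imwrite(f'pics/{n}0.png',im)
    K,k1,T=cam(n); print(n,K.tolist(),k1,(-T[:3,:3].T@T[:3,3]).round(3),T[2,:3].round(3))
print(readout.get_obs())
E
```

```text
top [[571.2299001512469, 0.0, 318.4288251329398], [0.0, 571.2299001512469, 242.10446449442242], [0.0, 0.0, 1.0]] -0.07282536849127313 [0.384 0.078 1.317] [ 0.17   0.004 -0.985]
side [[567.4526133588258, 0.0, 310.58224862638286], [0.0, 567.4526133588258, 230.58293223518743], [0.0, 0.0, 1.0]] 0.017097135317577398 [-0.125  0.817  0.657] [ 0.602 -0.62  -0.503]
{'time': 0.1, 'q': array([-1.47353544e+00,  5.28405809e-01,  1.43376400e+00, -2.88553168e-05,
        1.18140478e+00, -1.78496485e-01]), 'joint_velocities': array([-0.00010963, -0.00190343, -0.00011353,  0.00190445, -0.00193578,
       -0.00138449]), 'joint_torque': array([ 3.33210010e-04, -4.40983558e+01, -1.77150214e+01,  6.35807798e-02,
        5.34116034e-02, -3.87234718e-05]), 'position': array([ 0.17012988, -0.60071477,  0.22165269]), 'tool_rot': array([ 0.42703927,  0.56445997, -0.42602166,  0.56349619]), 'ft_force': array([ 0.87021277,  0.20939524, -0.87051011]), 'moment': array([-0.00835707, -0.04514297, -0.02237602]), 'grip_width': 0.08697568672721613}
```

View pics/top0.png

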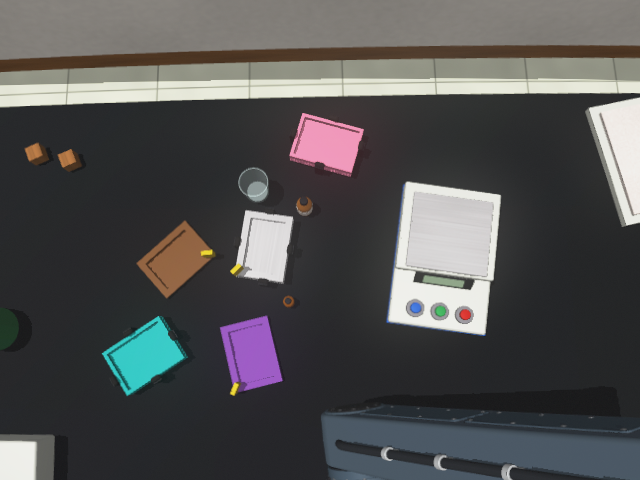

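View pics/side0.png

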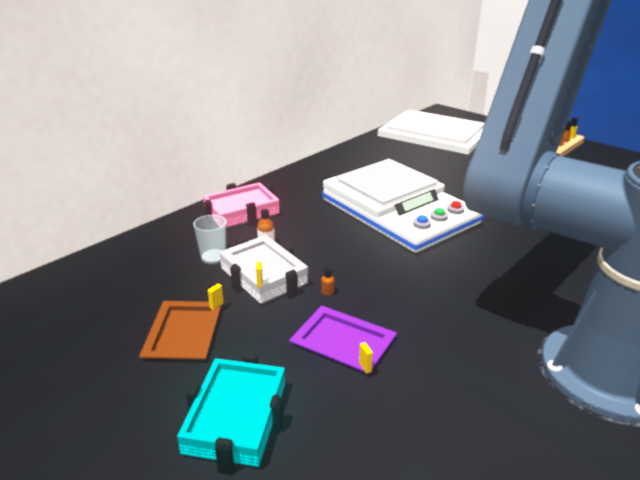

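Top view: the steel stack is at (265,247) with its yellow tab at (237,269). The keys are blue (415,308), green (440,311) and red (464,315), and the pan is at (452,235). Look-alikes for the tray are brown (175,260), purple (251,354), pink stack (327,145) and turquoise stack (145,355). The white one with the tab fits the description. Glassware: beaker (255,186), amber bottle (304,206), vial (289,301).

```bash
python3 - <<'E'
from h import *
t=cv2.imread('pics/top0.png'); s=cv2.imread('pics/side0.png')
cv2.imwrite('pics/crop.png',np.hstack([cv2.resize(t[195:315,200:330],None,fx=3,fy=3,interpolation=cv2.INTER_CUBIC),cv2.resize(s[200:320,200:330],None,fx=3,fy=3,interpolation=cv2.INTER_CUBIC)]))
C={'blue':([105,120,80],[125,255,255]),'green':([50,120,60],[80,255,255]),'red':([0,150,120],[5,255,255]),'yellow':([22,150,120],[34,255,255])}
B={}
for k,(lo,hi) in C.items():
    for n,im in(('top',t),('side',s)):
        B[n,k]=blobs(im,lo,hi,15); print(n,k,[b for b in B[n,k] if b[1][4]<2500][:8])
for k,p in(('blue',(415,308)),('green',(440,311)),('red',(464,315))):
    b=min(B['top',k],key=lambda b:np.hypot(b[0][0]-p[0],b[0][1]-p[1])); print(k,b[0],onplane('top',b[0],.064).round(4))
# white regions (low saturation bright)
h=cv2.cvtColor(t,cv2.COLOR_BGR2HSV); m=cv2.inRange(h,np.array([0,0,120]),np.array([179,60,255]))
for c in cv2.findContours(m,cv2.RETR_EXTERNAL,cv2.CHAIN_APPROX_NONE)[0]:
    a=cv2.contourArea(c)
    if a>1500:
        r=cv2.minAreaRect(c);print('white',a,[np.round(x,1) for x in r], cv2.boxPoints(r).round(1).tolist())
        for z in(.044,.047,.076): print(z,[onplane('top',p,z)[:2].round(4).tolist() for p in [r[0]]+list(cv2.boxPoints(r))])
print('vial,amber,beaker',onplane('top',(289,301),.055).round(3),onplane('top',(304,203),.085).round(3),onplane('top',(254,180),.085).round(3))
E
```

```text
top blue [([415.3, 307.4], [410, 303, 11, 10, 83])]
side blue [([401.0, 225.5], [322, 191, 162, 59, 565]), ([421.9, 218.7], [418, 216, 9, 7, 51])]
top green [([440.2, 310.7], [436, 306, 10, 10, 78])]
side green [([439.2, 211.2], [435, 209, 9, 6, 44])]
top red [([464.8, 314.3], [460, 310, 11, 10, 84])]
side red [([455.8, 204.2], [452, 202, 9, 6, 40])]
top yellow [([206.4, 252.2], [201, 249, 12, 7, 61]), ([235.0, 268.6], [230, 264, 11, 10, 60]), ([234.1, 388.8], [230, 383, 9, 13, 67])]
side yellow [([572.7, 131.2], [570, 126, 7, 12, 60]), ([258.8, 274.4], [257, 262, 5, 25, 110]), ([215.1, 295.5], [207, 283, 16, 26, 304]), ([365.4, 357.4], [360, 343, 12, 30, 248])]
blue [415.3, 307.4] [ 0.4501 -0.1259  0.064 ]
green [440.2, 310.7] [ 0.4416 -0.1802  0.064 ]
red [464.8, 314.3] [ 0.4325 -0.2338  0.064 ]
white 3053.0 [array([263.4, 245.6]), array([49.1, 67.5]), np.float64(9.0)] [[233.89999389648438, 275.1000061035156], [244.39999389648438, 208.5], [292.8999938964844, 216.10000610351562], [282.3999938964844, 282.79998779296875]]
0.044 [[0.5975, 0.2076], [0.5318, 0.2743], [0.6847, 0.2508], [0
[... 1594 characters left out ...]
7 [[0.9951, 0.0726], [1.0586, 0.8641], [1.0577, -0.717], [0.9538, -0.7041], [0.9543, 0.8513]]
0.076 [[0.9812, 0.0727], [1.0432, 0.8461], [1.0423, -0.6988], [0.9408, -0.6863], [0.9413, 0.8336]]
white 30731.0 [array([319.5,  29. ]), array([ 58., 639.]), np.float64(90.0)] [[-0.0, 0.0], [639.0, 0.0], [639.0, 58.0], [0.0, 58.0]]
0.044 [[1.1311, 0.0697], [1.2487, 0.8845], [1.2078, -0.7417], [1.0468, -0.7173], [1.0852, 0.8663]]
0.047 [[1.1294, 0.0697], [1.2466, 0.8826], [1.2059, -0.7398], [1.0453, -0.7154], [1.0835, 0.8645]]
0.076 [[1.1123, 0.0699], [1.2269, 0.8642], [1.1871, -0.7211], [1.0302, -0.6973], [1.0675, 0.8465]]
vial,amber,beaker [0.471 0.151 0.055] [0.684 0.113 0.085] [0.74  0.224 0.085]
```

View pics/crop.png

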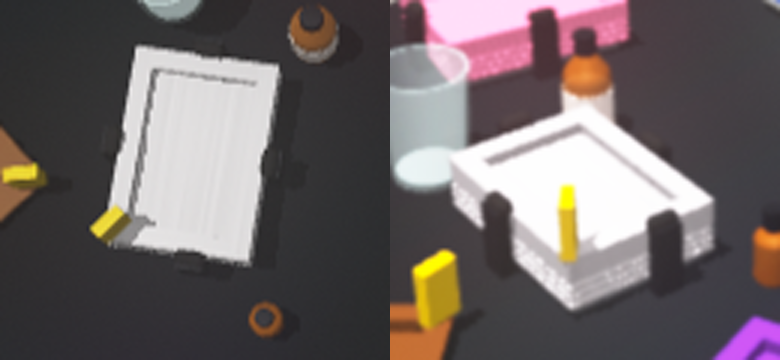

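The crop confirms the target: a steel tray with catches on all four sides, and a yellow tab at its lower-left corner, about (236,269) in top and (259,274) in side.

```bash
python3 - <<'E'
from h import *
t=cv2.imread('pics/top0.png')
K=np.array([[.4501,-.1259],[.4416,-.1802],[.4325,-.2338]])
y=(K[0]-K[2])/np.linalg.norm(K[0]-K[2]); x=np.array([y[1],-y[0]]); print('yaw',np.arctan2(x[1],x[0]))
# pan plate contour: grey, darker than the white housing
g=cv2.cvtColor(t,cv2.COLOR_BGR2GRAY); print('levels',g[230,450],g[188,450],g[320,400],g[245,265],g[213,265])
m=cv2.inRange(g[180:285,395:510],100,205); 
for c in cv2.findContours(m,cv2.RETR_EXTERNAL,cv2.CHAIN_APPROX_NONE)[0]:
    if cv2.contourArea(c)>2000:
        r=cv2.minAreaRect(c); b=cv2.boxPoints(r)+[395,180]; P=np.array([onplane('top',p,.076)[:2] for p in b])
        print('pan',P.mean(0).round(4),[np.linalg.norm(P[i]-P[i-1]).round(3) for i in range(4)],b.tolist())
P=np.array([onplane('top',p,.062)[:2] for p in [(404,183),(501,193)]]);M=P.mean(0); print('back edge',P.round(3).tolist(),'pan by edge',(M-.11*x).round(4))
# tab: top face (bright part) and 2-view
hsv=cv2.cvtColor(t,cv2.COLOR_BGR2HSV); print(hsv[262:276,229:243,2]*(hsv[262:276,229:243,1]>120))
print('tab top plane',onplane('top',(235,268.6),.087).round(4), 'two', two((236,269),(258.8,274.4)))
c=np.array([.597,.2073]);yw=-.152
Rm=np.array([[np.cos(yw),-np.sin(yw)],[np.sin(yw),np.cos(yw)]])
for zz in (.047,.087): print('pred',proj('top',np.r_[c+Rm@[-.0645,.0473],zz]),proj('side',np.r_[c+Rm@[-.0645,.0473],zz]))
A=R.from_quat(readout.get_obs()['tool_rot']).as_matrix(); print(A.round(3))
E
```

```text
yaw -0.16169004458903605
levels 212 224 239 222 158
back edge [[0.732, -0.114], [0.704, -0.335]] pan by edge [ 0.6095 -0.2068]
[[  0   0   0   0   0   0   0   0   0   0   0   0   0   0]
 [  0   0   0   0   0   0   0   0   0   0   0   0   0   0]
 [  0   0   0   0   0   0   0   0 230 235 222   0   0   0]
 [  0   0   0   0   0   0 142 228 235 236 236 215   0   0]
 [  0   0   0   0   0 142 219 235 236 236 237 217 128   0]
 [  0   0   0   0 142 219 235 237 236 237 217 128 102  99]
 [  0   0   0 142 219 235 237 237 237 216 129 103 102 102]
 [  0   0 143 220 236 237 237 238 217 129 103 101 102   0]
 [  0 144 220 236 237 237 237 217 129 103 102 102   0   0]
 [  0 166 235 237 237 238 216 128 104 101 101   0   0   0]
 [  0   0 204 236 238 216 129 104 102 101   0   0   0   0]
 [  0   0   0 204 213 128 103 102 102   0   0   0   0   0]
 [  0   0   0   0 102 103 102 101   0   0   0   0   0   0]
 [  0   0   0   0   0   0  95   0   0   0   0   0   0   0]]
tab top plane [0.5411 0.2653 0.087 ] two (array([0.54283884, 0.26641066, 0.06363868]), np.float64(0.0007272991085610348))
pred [[238.36949453 271.08699263]] [[261.01262884 281.71909135]]
pred [[235.69051145 268.88371355]] [[259.87362597 263.67804737]]
[[-0.     0.962  0.272]
 [ 0.002  0.272 -0.962]
 [-1.     0.    -0.002]]
```

Request:
play_rows(rows="-0.122 0 0 0 0 0 1; -0.122 0 0 0 0 0 1; -0.122 0 0 0 0 0 1; -0.122 0 0 0 0 0 1; -0.122 0 0 0 0 0 1; -0.122 0 0 0 0 0 1; -0.122 0 0 0 0 0 1; -0.122 0 0 0 0 0 1", squeeze=30)

```text
time: 0.77
position: [0.1702, -0.6009, 0.2219]
tool_rot: [0.111, 0.699, -0.11, 0.698]
ft_force: [-0.4, 0.8, 0.7]
grip_width: 0.0413
```

Request:
play_rows(rows="-0.122 0 0 0 0 0 1; -0.122 0 0 0 0 0 1; -0.122 0 0 0 0 0 1; -0.122 0 0 0 0 0 1; -0.122 0 0 0 0 0 1; -0.122 0 0 0 0 0 1; -0.122 0 0 0 0 0 1; -0.122 0 0 0 0 0 1")

```text
time: 1.43
position: [0.1702, -0.6009, 0.222]
tool_rot: [-0.23, 0.668, 0.231, 0.669]
ft_force: [-1.0, -0.3, 0.8]
grip_width: 0.0008
```

Request:
play_rows(rows="-0.122 0 0 0 0 0 1; 0 0 0 0 0 0 1; 0 0 0 0 0 0 1")

```text
time: 1.68
position: [0.1702, -0.601, 0.2221]
tool_rot: [-0.267, 0.654, 0.268, 0.655]
ft_force: [-0.2, -0.1, -0.3]
grip_width: 0.0005
```

```bash
cat > st.py <<'E'
from h import *
import sys
def st(tgt=None):
    o=readout.get_obs(); A=R.from_quat(o['tool_rot']).as_matrix()
    print('t',o['time'],'p',o['position'].round(4),'q',o['q'].round(2),'F',o['ft_force'].round(2),'w',round(o['grip_width'],4),'zang',np.degrees(np.arctan2(A[1,2],A[0,2])).round(2),'xax',A[:,0].round(4))
    if tgt is not None: print('shift mm in tool',(1000*A.T@(np.array(tgt)-o['position'])).round(1))
    return o,A
if __name__=='__main__': st([float(v) for v in sys.argv[1:4]] if len(sys.argv)>3 else None)
E
python3 st.py .4416 -.1802 .10
```

```text
t 1.6833 p [ 0.1702 -0.601   0.2221] q [-1.47  0.53  1.43  0.    1.18 -2.25] F [-0.23 -0.12 -0.26] w 0.0005 zang 44.45 xax [-0.     0.001 -1.   ]
shift mm in tool [122.5 110.2 488.4]
```

Request:
play_rows(rows="0 0 0 0 7.9 35 1; 0 0 0 0 7.9 35 1; 0 0 0 0 7.9 35 1; 0 0 0 0 7.9 35 1; 0 0 0 0 7.9 35 1; 0 0 0 0 7.9 35 1; 0 0 0 0 7.9 35 1; 0 0 0 0 7.9 35 1")

```text
time: 2.35
position: [0.3257, -0.3581, 0.2226]
tool_rot: [-0.267, 0.655, 0.267, 0.655]
ft_force: [0.3, -0.7, -0.3]
grip_width: 0.0004
```

Request:
play_rows(rows="0 0 0 0 7.9 35 1; 0 0 0 0 7.9 35 1; 0 0 0 0 7.9 35 1; 0 0 0 0 7.9 35 1; 0 0 0 30 7.8 34.5 1; 0 0 0 40 7.6 33 1; 0 0 0 40 0 0 1; 0 0 0 0 0 0 1")

```text
time: 3.02
position: [0.4306, -0.185, 0.1174]
tool_rot: [-0.264, 0.657, 0.273, 0.651]
ft_force: [-2.0, 0.6, -0.6]
grip_width: 0.0005
```

```bash
python3 st.py .4416 -.1802 .066
```

```text
t 3.0167 p [ 0.4306 -0.185   0.1174] q [-0.64  0.5   1.91 -0.    0.75 -1.42] F [-2.01  0.62 -0.62] w 0.0005 zang 44.67 xax [-0.0125  0.0093 -0.9999]
shift mm in tool [51.4 -5.1 11.3]
```

Request:
play_rows(rows="0 0 0 0 0 0 1; 0 0 0 0 0 0 1; 0 0 0 0 0 0 1")

```text
time: 3.27
position: [0.4352, -0.1911, 0.1261]
tool_rot: [-0.269, 0.654, 0.266, 0.655]
ft_force: [0.1, -0.6, 0.3]
grip_width: 0.0005
```

```bash
python3 st.py .4416 -.1802 .067
```

```text
t 3.2667 p [ 0.4352 -0.1911  0.1261] q [-0.65  0.48  1.9  -0.    0.75 -1.43] F [ 0.06 -0.57  0.33] w 0.0005 zang 44.51 xax [ 0.004  -0.0032 -1.    ]
shift mm in tool [59.1  3.6 12.2]
```

Request:
play_rows(rows="0 0 0 20 3.6 12 1; 0 0 0 20 0 0 1; 0 0 0 17 0 0 1; 0 0 0 0 0 0 1; 0 0 0 0 0 0 1; 0 0 0 0 0 0 1")

```text
time: 3.77
position: [0.4411, -0.1796, 0.0687]
tool_rot: [-0.269, 0.654, 0.267, 0.655]
ft_force: [0.5, 0.3, 0.1]
grip_width: 0.0002
```

```bash
python3 - <<'E'
from st import *
st([.4416,-.1802,.058]); cv2.imwrite('pics/k1.png',cv2.resize(imaging.camera('side')[150:270,340:500],None,fx=4,fy=4))
E
```

```text
t 3.7667 p [ 0.4411 -0.1796  0.0687] q [-0.62  0.6   1.93 -0.    0.61 -1.4 ] F [0.51 0.33 0.05] w 0.0002 zang 44.56 xax [ 0.0032 -0.0023 -1.    ]
shift mm in tool [10.7 -0.7 -0. ]
```

View pics/k1.png

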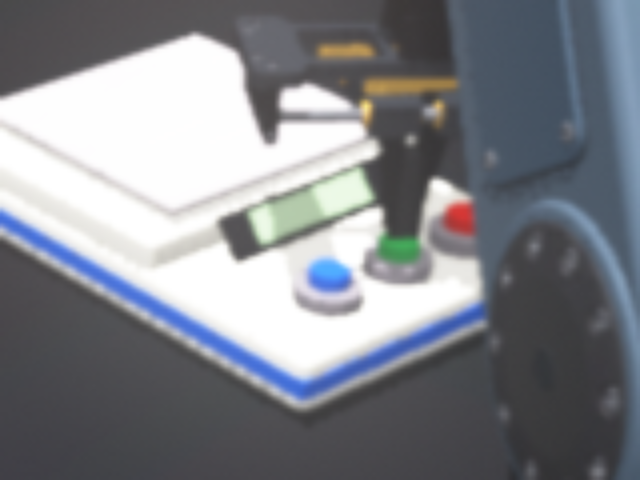

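The shut fingers stand just over the green key, at about (440,211) in the side view. Pressing now.

Request:
play_rows(rows="0 0 0 5 0 0 1; 0 0 0 4 0 0 1; 0 0 0 2 0 0 1; 0 0 0 0 0 0 1; 0 0 0 0 0 0 1; 0 0 0 0 0 0 1")

```text
time: 4.32
position: [0.4415, -0.1796, 0.0581]
tool_rot: [-0.27, 0.653, 0.267, 0.655]
ft_force: [-1.6, -1.0, 20.5]
grip_width: 0.0004
```

Request:
play_rows(rows="0 0 0 -10 0 0 1; 0 0 0 -12 0 0 1; 0 0 0 0 11 14.7 1; 0 0 0 0 11 14.7 1; 0 0 0 0 10.8 14.7 1; 0 0 0 0 0 0 1; 0 0 0 0 0 0 1; 0 0 0 0 0 0 1")

```text
time: 4.98
position: [0.4486, -0.1245, 0.0777]
tool_rot: [-0.269, 0.654, 0.268, 0.654]
ft_force: [0.1, -0.0, 0.8]
grip_width: 0.0005
```

```bash
python3 st.py .4501 -.1259 .058
```

```text
t 4.9833 p [ 0.4486 -0.1245  0.0777] q [-0.51  0.57  1.95 -0.    0.62 -1.29] F [ 0.09 -0.04  0.8 ] w 0.0005 zang 44.66 xax [ 3.e-04 -4.e-04 -1.e+00]
shift mm in tool [19.7 -2.   0. ]
```

Request:
play_rows(rows="0 0 0 9 -2 0 1; 0 0 0 6 0 0 1; 0 0 0 5 0 0 1; 0 0 0 0 0 0 1; 0 0 0 0 0 0 1; 0 0 0 0 0 0 1")

```text
time: 5.48
position: [0.4508, -0.1268, 0.0583]
tool_rot: [-0.269, 0.654, 0.267, 0.655]
ft_force: [-0.4, -1.1, 10.4]
grip_width: 0.0003
```

Request:
play_rows(rows="0 0 0 -12 0 0 1; 0 0 0 -12 0 0 1; 0 0 0 0 -15.8 -22 1; 0 0 0 0 -15.8 -22 1; 0 0 0 0 -15.8 -22 1; 0 0 0 0 -15.8 -22.2 1; 0 0 0 0 0 0 1; 0 0 0 0 0 0 1")

```text
time: 6.15
position: [0.4309, -0.2338, 0.081]
tool_rot: [-0.267, 0.655, 0.268, 0.655]
ft_force: [0.0, 0.3, -0.1]
grip_width: 0.0005
```

```bash
python3 st.py .4325 -.2338 .058
```

```text
t 6.15 p [ 0.4309 -0.2338  0.081 ] q [-0.73  0.58  1.89  0.    0.67 -1.5 ] F [ 0.01  0.29 -0.06] w 0.0005 zang 44.42 xax [-6.e-04  7.e-04 -1.e+00]
shift mm in tool [23.  -1.1  1.2]
```

Request:
play_rows(rows="0 0 0 10 -1 1 1; 0 0 0 8 0 0 1; 0 0 0 6 0 0 1; 0 0 0 0 0 0 1; 0 0 0 0 0 0 1; 0 0 0 0 0 0 1")

```text
time: 6.65
position: [0.4327, -0.2314, 0.0583]
tool_rot: [-0.269, 0.654, 0.269, 0.654]
ft_force: [-2.2, 0.3, 11.5]
grip_width: 0.0009
```

Request:
play_rows(rows="0 0 0 -20 0 0 1; 0 0 0 -30 0 0 1; 0 0 0 -30 0 0 1; 0 0 0 -30 0 0 1; 0 0 0 0 17 27 1; 0 0 0 0 17 27 1; 0 0 0 0 17 27 1; 0 0 0 0 17 27 1")

```text
time: 7.32
position: [0.4614, -0.1056, 0.1671]
tool_rot: [-0.268, 0.654, 0.269, 0.654]
ft_force: [1.0, -0.7, 0.5]
grip_width: 0.0002
```

Request:
play_rows(rows="0 0 0 0 17 27 1; 0 0 0 0 17 27 1; 0 0 0 0 17 27 1; 0 0 0 0 17 27 1; 0 0 0 0 17 27 1; 0 0 0 0 17 27 1; 0 0 0 0 17 27 0.66; 0 0 0 0 17 27 0.66")

```text
time: 7.98
position: [0.5187, 0.1431, 0.1665]
tool_rot: [-0.269, 0.655, 0.269, 0.653]
ft_force: [-0.2, -0.5, 1.2]
grip_width: 0.0072
```

Request:
play_rows(rows="0 0 0 0 17 27 0.66; 0 0 0 0 17 27 0.66; 0 0 0 0 0 0 0.66; 0 0 0 0 0 0 0.66; 0 0 0 0 0 0 0.66")

```text
time: 8.4
position: [0.5331, 0.2029, 0.1666]
tool_rot: [-0.269, 0.655, 0.269, 0.653]
ft_force: [0.3, -0.4, 0.1]
grip_width: 0.0284
```

```bash
python3 st.py .5412 .2655 .11
```

```text
t 8.4 p [0.5331 0.2029 0.1666] q [ 0.17  0.53  1.63 -0.    0.99 -0.61] F [ 0.27 -0.43  0.05] w 0.0284 zang 44.74 xax [-2.9e-03 -9.0e-04 -1.0e+00]
shift mm in tool [56.5 38.7 50. ]
```

Request:
play_rows(rows="0 0 0 0 13 16.7 0.66; 0 0 0 0 13 16.7 0.66; 0 0 0 0 12.7 16.6 0.66; 0 0 0 20 0 0 0.66; 0 0 0 25 0 0 0.66; 0 0 0 0 0 0 0.66; 0 0 0 0 0 0 0.66; 0 0 0 0 0 0 0.66")

```text
time: 9.07
position: [0.5433, 0.2643, 0.1233]
tool_rot: [-0.268, 0.654, 0.268, 0.654]
ft_force: [0.5, 0.5, 0.5]
grip_width: 0.0294
```

```bash
python3 - <<'E'
from st import *
st([.5412,.2655,.057])
t=imaging.camera('top'); s=imaging.camera('side')
for n,im in(('top',t),('side',s)): print([b for b in blobs(im,[22,150,100],[34,255,255],8)])
cv2.imwrite('pics/g1.png',np.hstack([cv2.resize(t[195:315,200:330],None,fx=3,fy=3,interpolation=cv2.INTER_CUBIC),cv2.resize(s[200:320,200:330],None,fx=3,fy=3,interpolation=cv2.INTER_CUBIC)]))
E
```

```text
t 9.0667 p [0.5433 0.2643 0.1233] q [ 0.27  0.62  1.57 -0.    0.94 -0.51] F [0.53 0.48 0.55] w 0.0294 zang 44.56 xax [-0.e+00 -1.e-04 -1.e+00]
shift mm in tool [66.3  2.3 -0.7]
[]
[([258.8, 274.2], [256, 262, 6, 25, 124]), ([215.1, 295.5], [207, 283, 17, 26, 311]), ([365.4, 357.4], [360, 343, 12, 30, 248])]
```

View pics/g1.png

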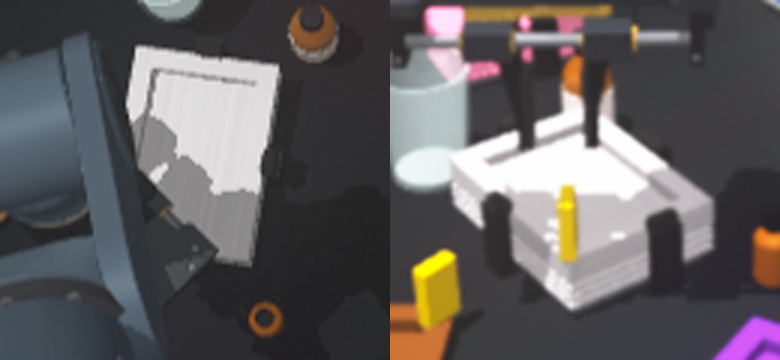

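```bash
python3 - <<'E'
from h import *
o=readout.get_obs();p=o['position'];A=R.from_quat(o['tool_rot']).as_matrix()
for w in(-.0147,.0,.0147): print(w,proj('side',p+A[:,2]*w))
print('tab pred',proj('side',[.5412,.2655,.087]),proj('side',[.5412,.2655,.047]),proj('side',p+[0,0,-.04]))
s=cv2.imread('pics/g1.png')[:,390:]; g=cv2.cvtColor(s,cv2.COLOR_BGR2GRAY)
for r in (115,130,140): print((np.where(g[r,100:230]<70)[0]+100)/3+200)
E
```

```text
-0.0147 [[265.25941324 245.66382984]]
0.0 [[257.01900566 245.75862674]]
0.0147 [[248.77563518 245.8535626 ]]
tab pred [[258.88860004 263.88592694]] [[260.04702832 281.93279673]] [[258.2341136 264.44536  ]]
[233.33333333 233.66666667 234.         234.33333333 234.66666667
 235.         235.33333333 235.66666667 236.         236.33333333
 236.66666667 237.         237.33333333 237.66666667 238.
 238.33333333 238.66666667 239.         239.33333333 239.66666667
 240.         240.33333333 240.66666667 241.         241.33333333
 241.66666667 242.         242.33333333 242.66666667 243.
 243.33333333 243.66666667 244.         244.33333333 244.66666667
 245.         245.33333333 245.66666667 246.         246.33333333
 246.66666667 247.         247.33333333 247.66666667 248.
 248.33333333 248.66666667 249.         249.33333333 249.66666667
 250.         250.33333333 250.66666667 251.         251.33333333
 265.66666667 266.         266.33333333 266.66666667 267.
 267.33333333 267.66666667 268.         268.33333333 275.66666667
 276.         276.33333333]
[233.33333333 233.66666667 234.         234.33333333 234.66666667
 235.         235.33333333 235.66666667 236.         236.33333333
 236.66666667 237.         237.33333333 237.66666667 238.
 238.33333333 238.66666667 239.         239.33333333 243.33333333
 243.66666667 244.         244.33333333 244.66666667 245.
 245.33333333 245.66666667 246.         246.33333333 246.66666667
 247.         265.66666667 266.         266.33333333 266.66666667
 267.         267.33333333 267.66666667 268.         268.33333333]
[244.         244.33333333 244.66666667 245.         245.33333333
 245.66666667 246.         246.33333333 246.66666667 247.
 266.33333333 266.66666667 267.         267.33333333 267.66666667
 268.         268.33333333 268.66666667]
```

Finger inner edges are at side columns 247.5 and 265.8 (mid 256.7), and the tab is at about 258.8. Allowing for the difference in height, they line up. Descending.

Request:
play_rows(rows="0 0 0 20 2 0 0.66; 0 0 0 20 0 0 0.66; 0 0 0 15 0 0 0.66; 0 0 0 11 0 0 0.66; 0 0 0 0 0 0 0.66; 0 0 0 0 0 0 0.66; 0 0 0 0 0 0 0.66")

```text
time: 9.75
position: [0.5426, 0.2669, 0.0579]
tool_rot: [-0.269, 0.653, 0.268, 0.655]
ft_force: [-0.5, 0.0, -0.3]
grip_width: 0.0298
```

```bash
python3 - <<'E'
from st import *
st([.5412,.2655,.056])
s=imaging.camera('side'); cv2.imwrite('pics/g2.png',cv2.resize(s[200:320,200:330],None,fx=4,fy=4,interpolation=cv2.INTER_CUBIC))
E
```

```text
t 9.75 p [0.5426 0.2669 0.0579] q [ 0.27  0.72  1.61  0.    0.81 -0.51] F [-0.48  0.04 -0.3 ] w 0.0298 zang 44.63 xax [ 2.1e-03  6.0e-04 -1.0e+00]
shift mm in tool [ 1.9  0.  -2. ]
```

View pics/g2.png

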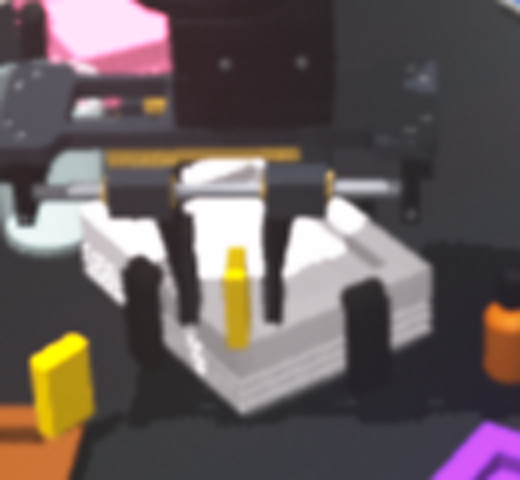

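The tab stands between the fingers, about 1 px right of the midline (roughly 2 mm along tool −z). I'll shift 1.5 mm and close.

Request:
play_rows(rows="0 0 0 1 0 -1.5 0.66; 0 0 0 0 0 0 1; 0 0 0 0 0 0 1; 0 0 0 0 0 0 1; 0 0 0 0 0 0 1; 0 0 0 0 0 0 1; 0 0 0 0 0 0 1; 0 0 0 0 0 0 1", squeeze=40)

```text
time: 10.47
position: [0.5406, 0.2656, 0.056]
tool_rot: [-0.269, 0.654, 0.269, 0.654]
ft_force: [-0.5, -0.3, 2.1]
grip_width: 0.0098
```

```bash
python3 st.py .5412 .2655 .056
```

```text
t 10.4667 p [0.5406 0.2656 0.056 ] q [ 0.27  0.72  1.61  0.    0.8  -0.51] F [-0.5  -0.34  2.09] w 0.0098 zang 44.64 xax [ 1.e-04  0.e+00 -1.e+00]
shift mm in tool [-0.  -0.5  0.3]
```

Request:
play_rows(rows="0 0 0.015 -2.6 -0.2 0 1; 0 0 0.015 -2.6 -0.2 0 1; 0 0 0.015 -2.6 -0.2 0 1; 0 0 0 0 0 0 1; 0 0 0 0 0 0 1")

```text
time: 10.88
position: [0.5409, 0.265, 0.0638]
tool_rot: [-0.253, 0.66, 0.283, 0.648]
ft_force: [-1.0, 0.8, 0.7]
grip_width: 0.0095
```

```bash
python3 st.py
```

```text
t 10.8833 p [0.5409 0.265  0.0638] q [ 0.25  0.72  1.6   0.05  0.85 -0.56] F [-0.95  0.76  0.68] w 0.0095 zang 44.59 xax [-0.0324  0.0324 -0.9989]
```

Request:
play_rows(rows="0 0 0.015 -2.6 -0.2 0 1; 0 0 0.015 -2.6 -0.2 0 1; 0 0 0.015 -2.6 -0.2 0 1; 0 0 0.015 -2.6 -0.2 0 1; 0 0 0 0 0 0 1; 0 0 0 0 0 0 1; 0 0 0 0 0 0 1")

```text
time: 11.47
position: [0.5421, 0.2641, 0.0741]
tool_rot: [-0.234, 0.667, 0.302, 0.639]
ft_force: [0.3, 1.1, -0.1]
grip_width: 0.0098
```

```bash
python3 - <<'E'
from st import *
st()
s=imaging.camera('side'); cv2.imwrite('pics/g3.png',cv2.resize(s[200:320,200:330],None,fx=5,fy=5,interpolation=cv2.INTER_CUBIC))
E
```

```text
t 11.4667 p [0.5421 0.2641 0.0741] q [ 0.22  0.71  1.58  0.11  0.91 -0.63] F [ 0.29  1.09 -0.09] w 0.0098 zang 44.63 xax [-0.0734  0.0747 -0.9945]
```

View pics/g3.png

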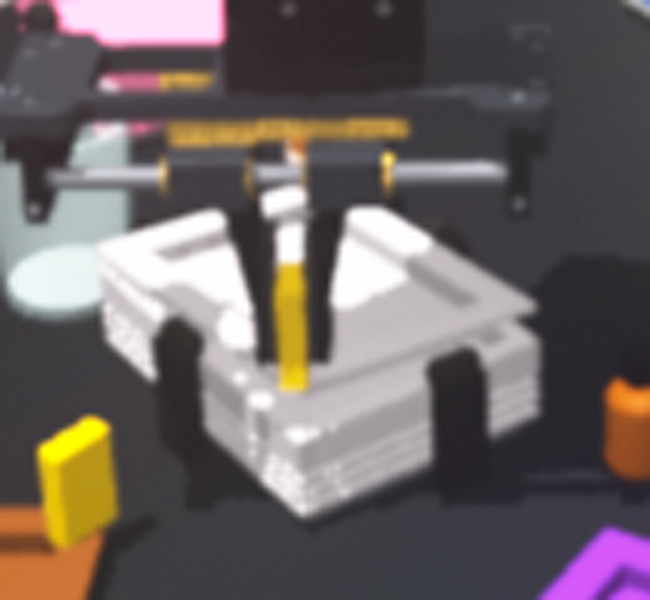

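The tray's tab corner is up about 18 mm, with a clear gap under the near rim. The stack is still in place. I'll keep tilting to release the far catches.

Request:
play_rows(rows="0 0 0.015 -2.6 -0.2 0 1; 0 0 0.015 -2.6 -0.2 0 1; 0 0 0.015 -2.6 -0.2 0 1; 0 0 0.015 -2.6 -0.2 0 1; 0 0 0 0 0 0 1; 0 0 0 0 0 0 1")

```text
time: 12.02
position: [0.5438, 0.2624, 0.0843]
tool_rot: [-0.213, 0.674, 0.321, 0.63]
ft_force: [-1.4, 3.1, 0.3]
grip_width: 0.0098
```

Request:
play_rows(rows="0 0 0.015 -2.6 -0.2 0 1; 0 0 0.015 -2.6 -0.2 0 1; 0 0 0.015 -2.6 -0.2 0 1; 0 0 0.015 -2.6 -0.2 0 1; 0 0 0 0 0 0 1; 0 0 0 0 0 0 1")

```text
time: 12.52
position: [0.5457, 0.2601, 0.0942]
tool_rot: [-0.193, 0.68, 0.34, 0.62]
ft_force: [-2.8, 1.1, -0.1]
grip_width: 0.0102
```

```bash
python3 st.py
```

```text
t 12.5167 p [0.5457 0.2601 0.0942] q [ 0.17  0.7   1.53  0.21  1.05 -0.73] F [-2.84  1.06 -0.1 ] w 0.0102 zang 44.6 xax [-0.1568  0.1588 -0.9748]
```

Request:
play_rows(rows="0 0 0 -2.4 0.6 0 1; 0 0 0 -2.4 0.6 0 1; 0 0 0 -2.4 0.6 0 1; 0 0 0 -2.4 0.6 0 1; 0 0 0 0 0 0 1; 0 0 0 0 0 0 1")

```text
time: 13.02
position: [0.5461, 0.2607, 0.1045]
tool_rot: [-0.194, 0.68, 0.34, 0.621]
ft_force: [-0.2, -0.6, -1.2]
grip_width: 0.0096
```

Request:
play_rows(rows="0 0 0 -2.4 0.6 0 1; 0 0 0 -2.4 0.6 0 1; 0 0 0 -2.4 0.6 0 1; 0 0 0 -2.4 0.6 0 1; 0 0 0 0 0 0 1; 0 0 0 0 0 0 1")

```text
time: 13.52
position: [0.5454, 0.2609, 0.1143]
tool_rot: [-0.193, 0.68, 0.34, 0.62]
ft_force: [0.4, -0.0, -1.2]
grip_width: 0.0101
```

```bash
python3 - <<'E'
from st import *
st()
s=imaging.camera('side'); cv2.imwrite('pics/g4.png',cv2.resize(s[170:320,180:330],None,fx=4,fy=4,interpolation=cv2.INTER_CUBIC))
E
```

```text
t 13.5167 p [0.5454 0.2609 0.1143] q [ 0.17  0.68  1.52  0.21  1.09 -0.72] F [ 0.4  -0.03 -1.16] w 0.0101 zang 44.63 xax [-0.1561  0.1588 -0.9749]
```

View pics/g4.png

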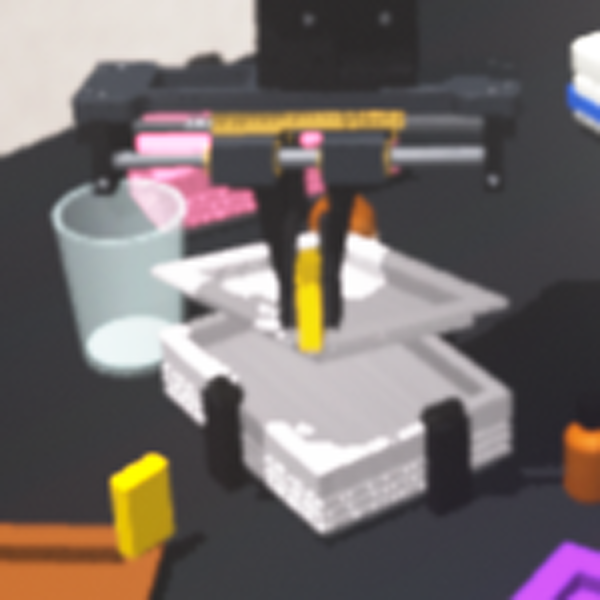

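The tray is off the stack: the wrist carries about 1.2 N (its weight), there is a gap all round, and the lower trays and glassware are undisturbed. Raising it, then levelling.

Request:
play_rows(rows="0 0 0 -10 2.3 0 1; 0 0 0 -18 4.1 0 1; 0 0 0 -18 4.1 0 1; 0 0 0 -18 4.1 0 1; 0 0 0 -14 3.2 0 1; 0 0 -0.075 0 0 0 1; 0 0 -0.075 0 0 0 1; 0 0 -0.075 0 0 0 1")

```text
time: 14.23
position: [0.546, 0.2605, 0.1955]
tool_rot: [-0.269, 0.653, 0.267, 0.656]
ft_force: [0.1, 1.7, -1.1]
grip_width: 0.0097
```

Request:
play_rows(rows="0 0 0 0 0 0 1; 0 0 0 0 0 0 1; 0 0 0 0 0 0 1")

```text
time: 14.48
position: [0.5456, 0.2608, 0.1943]
tool_rot: [-0.268, 0.654, 0.269, 0.654]
ft_force: [-0.1, -0.2, -2.6]
grip_width: 0.0101
```

```bash
python3 - <<'E'
from st import *
o,A=st([.609-.0565,-.207+.0565,.17])
s=imaging.camera('side'); cv2.imwrite('pics/g5.png',cv2.resize(s[130:330,150:400],None,fx=3,fy=3,interpolation=cv2.INTER_CUBIC))
E
```

```text
t 14.4833 p [0.5456 0.2608 0.1943] q [ 0.26  0.53  1.51  0.    1.09 -0.52] F [-0.07 -0.2  -2.6 ] w 0.0101 zang 44.63 xax [-4.e-04  1.e-03 -1.e+00]
shift mm in tool [  23.9 -297.6 -284.1]
```

View pics/g5.png

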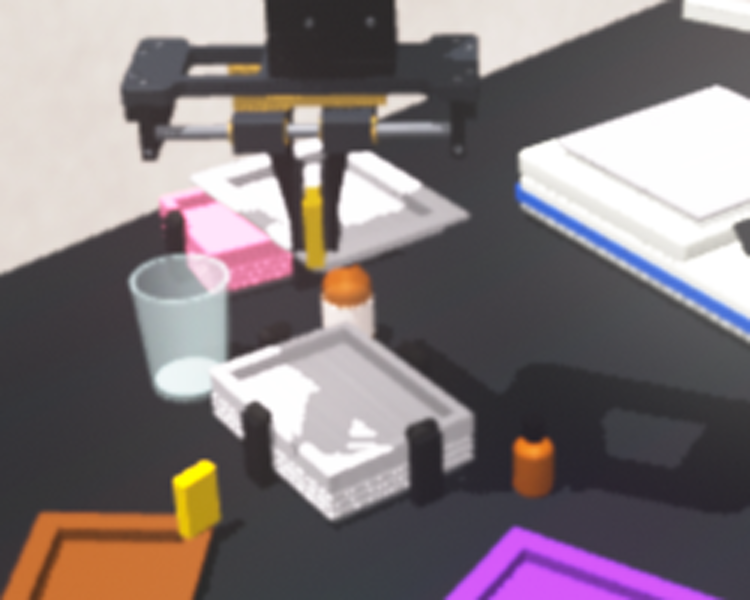

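The tray is held about level, clear of everything. The lower stack and glassware are in place. Moving to the pan.

Request:
play_rows(rows="0 0 0 0 -5 -5 1; 0 0 0 0 -9 -8.5 1; 0 0 0 0 -14 -13.4 1; 0 0 0 0 -16 -15.3 1; 0 0 0 0 -16 -15.3 1; 0 0 0 0 -16 -15.3 1; 0 0 0 0 -16 -15.3 1; 0 0 0 0 -16 -15.3 1")

```text
time: 15.2
position: [0.5474, 0.1086, 0.1938]
tool_rot: [-0.268, 0.655, 0.268, 0.654]
ft_force: [-0.5, 0.2, -1.7]
grip_width: 0.0097
```

Request:
play_rows(rows="0 0 0 0 -16 -15.3 1; 0 0 0 0 -16 -15.3 1; 0 0 0 0 -16 -15.3 1; 0 0 0 0 -16 -15.3 1; 0 0 0 0 -16 -15.3 1; 0 0 0 0 -16 -15.3 1; 0 0 0 0 -16 -15.3 1; 0 0 0 0 -16 -15.3 1")

```text
time: 15.87
position: [0.5497, -0.0685, 0.1938]
tool_rot: [-0.268, 0.655, 0.268, 0.654]
ft_force: [0.4, 0.4, -1.3]
grip_width: 0.01
```

Request:
play_rows(rows="0 0 0 2 -16 -15.3 1; 0 0 0 4 -16 -15.3 1; 0 0 0 5 -16 -15.3 1; 0 0 0 5 -10 -9.5 1; 0 0 0 4 -5 -4.5 1; 0 0 0 0 0 0 1; 0 0 0 0 0 0 1; 0 0 0 0 0 0 1")

```text
time: 16.53
position: [0.5517, -0.1517, 0.1739]
tool_rot: [-0.268, 0.654, 0.269, 0.654]
ft_force: [0.5, 0.2, -1.7]
grip_width: 0.0096
```

```bash
python3 - <<'E'
from st import *
st([.609-.0565,-.207+.0565,.17])
s=imaging.camera('side');t=imaging.camera('top'); cv2.imwrite('pics/g6.png',np.hstack([cv2.resize(s[60:300,280:520],(400,400)),cv2.resize(t[140:380,320:560],(400,400))]))
E
```

```text
t 16.5333 p [ 0.5517 -0.1517  0.1739] q [-0.46  0.52  1.62  0.    1.01 -1.24] F [ 0.52  0.24 -1.71] w 0.0096 zang 44.67 xax [-6.e-04  8.e-04 -1.e+00]
shift mm in tool [3.9 0.3 1.4]
```

View pics/g6.png

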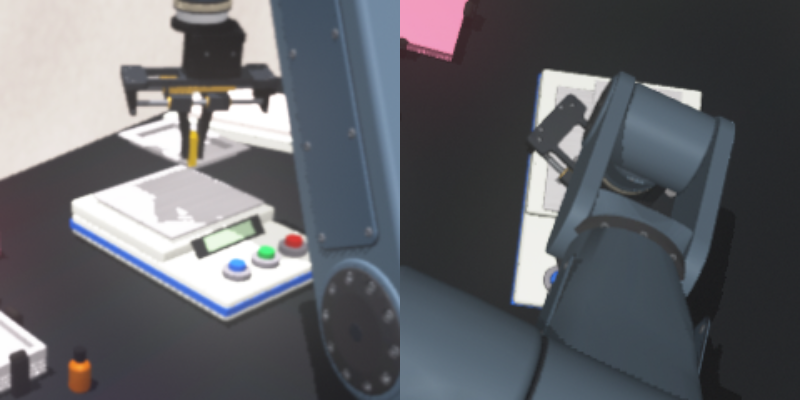

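```bash
python3 - <<'E'
from h import *
o=readout.get_obs();g=o['position']+[0,0,.019]; ctr=g+[.0565,-.0565,-.041]; a=np.pi*3/4-np.arctan2(55,-75)
Rm=R.from_euler('z',a).as_matrix()
for n,c in(('near',(-75,55,13)),('left(+,+)',(75,55,13)),('right(-,-)',(-75,-55,13)),('far',(75,-55,13))):
    print(n,proj('side',ctr+Rm@np.array(c)/1000).round(1))
print('ctr',ctr.round(3))
s=imaging.camera('side'); cv2.imwrite('pics/g7.png',cv2.resize(s[100:200,330:470],None,fx=5,fy=5,interpolation=cv2.INTER_CUBIC))
E
```

```text
near [[395.9 158.7]]
left(+,+) [[351.  139.2]]
right(-,-) [[430.4 146.9]]
far [[384.7 129. ]]
ctr [ 0.609 -0.208  0.152]
```

View pics/g7.png

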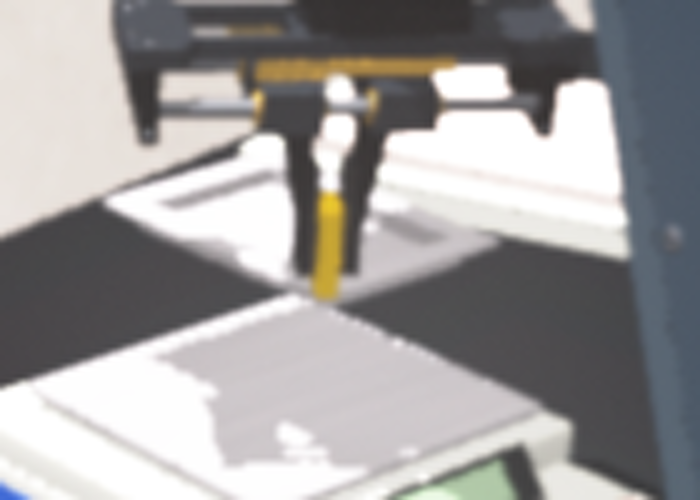

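Rim corners are seen at (351,140), (429,148) and (395,160), within about 1.5 px of the level-tray prediction centred at (0.609,-0.208). The underside is about 76 mm above the pan. Handing in.

```bash
python3 -c "
from st import *
o,_=st();print(np.abs(o['joint_velocities']).max())
robot.hand_in()"
```

```text
t 16.6833 p [ 0.5521 -0.1516  0.1743] q [-0.46  0.52  1.62  0.    1.01 -1.24] F [-1.14  0.07 -1.68] w 0.0097 zang 44.72 xax [ 3.e-04  1.e-04 -1.e+00]
0.0022587463524084755
the job is handed in; nothing more can be done
```

I carried out all the steps and handed the job in at 16.7 s; hand-in gives no verdict, so these are my own checks.

- **Keys:** I pressed green, then blue, then red, lifting clear after each. Each press stopped at a tip height of about 58 mm, where a key is fully down, with 10–20 N on the tool. In the later side view all three keys look up.
- **Freeing the tray:** I pinched the yellow tab and tipped the tray about its opposite corner to about 13°, then lifted it straight up. The wrist then carried about 1.2 N, the tray's weight. The lower trays and glassware looked unmoved in the pictures.
- **Final hold:** The arm is still and the grip is 9.7 mm wide on the 10 mm tab. By my calculation the tray's middle is within about 2 mm of the pan's centre, and its underside is about 76 mm above the pan. Three visible rim corners match a level tray to within about 1.5 pixels.

**Not seen directly:** The far corner staying down during the tip follows from the arm's motion about that corner; I did not see it in a picture. The far corner was also hidden in the last view. No check failed or disagreed.

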